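# Roll a sediment core into the viewing cradle

## Robot

A 6-joint arm with a two-finger parallel gripper is mounted at the origin on the work surface. World frame = base frame: x ahead of the robot, y to its left, z up, the work surface at z = 0. Lengths are in m, angles in rad, forces in N, time in s.
With the tool pointing down it reaches from about 0.35 to 0.875 m from the base axis. Payload 4.2 kg.
Tool frame: the origin (TCP) lies on the centre line of the jaws, within the pads' length; the fingertips stand 19 mm ahead of it and the grasp point (between the pads) is the TCP; z points along the fingers, y is the direction in which the jaws open and shut (so a half turn about z gives the same grasp; the last joint's range is limited). The gripper opens to 85 mm and grips with 20 to 120 N. Pads are 22 mm wide; open, the fingers measure 114 mm over their backs; the gripper's body (76 mm by 85 mm) begins 54 mm behind the grasp point. The pads swing forward as they close: fully open they stand 13 mm farther back than shut.
Start: joints at [-1.014, 0.385, 0.008, 0, -1.194, -0.259], TCP at [0.183, -0.597, 0.25] pointing down, gripper open.
Joint ranges: [-3.14, 3.14], [-1.21, 2.06], [-1.07, 1.41], [-3.16, 2.05], [-2.99, -0.16], [-3.1, 3.1]. Speed limits (rad/s): [2.79, 2.79, 3.14, 3.14, 3.14, 3.14].

## Interface

Orientations are given as a rotation vector (axis times angle).
In Python, from station import arm gives the robot as it stands.
- The arm moves only by the tool move_arm, never from a script. Its argument "plan" is a list that holds one entry, the list of rows, each a list of 4 numbers: the shift along the tool's x, y, z in mm, then the turn about the tool's z in rad. A call has 1 to 10 rows; each row is the pose to reach, as a shift and turn from the pose measured when the call began, along the tool's axes at that moment; what a row does not reach only later rows make up. A row lasts 1/8 s, in which the tool goes at most 62.5 mm and 10.7 degrees, less where a joint would pass 70% of its speed; a pose out of reach is approached as far as the arm can. A call with a gripper value outside its range is refused whole. "gripper" is the finger opening in mm, from 0 to 85.4, set as the call begins (left out, the last holds). The fingers move at their own pace and stop on an object; the grip force is fixed at half the most. Time passes only in rows, so rows that repeat a pose let the fingers close. It gives the time, the measured TCP pose, the force and the opening at its end, in the units of the state.
- arm.observe(): the state, without advancing time (a new reading comes with each control period).
- arm.grab_frame(name): name is "scene" or "top"; returns (picture, depth): 384x512x3 uint8, red, green, blue; 384x512 float32, m along the optical axis (not along the pixel's ray), 0 where there is no reading.
- arm.get_calibration(name): a dict with "K" (3x3 intrinsics, pixels), "T" (4x4, takes a point from camera to world coordinates). Camera axes: x right, y down, z forward; pixel columns grow to the right and rows downward; lengths in m; the calibration is good to about 2 mm. A picture is of the moment at which its call begins. get_calibration takes no time and is no camera call.
- arm.close_job(): hands the job in, once; it reports no verdict.
The state is a dict: "time": time; "q": joint angles; "dq": joint speeds; "joint_efforts": joint torques, N m; "tool_pos": TCP position; "tool_rot": TCP orientation; "contact_force": force on the tool from outside, world axes, zero at the start; "wrist_torque": the same for the moment, N m; "opening": finger opening in m.
Only numpy, scipy, OpenCV 4.12 (cv2) and the standard library are available. Lean on these libraries where they do the work, as an engineer would, in place of code of your own. Each camera call takes 0.05 s, during which the arm holds its last target.

## Task

Roll the sediment-core tube lying on the bench by pushing its side, up the blue ramp and into the V-groove of the cradle, then slide it along the groove until its end is flush against the red stop plate. Use only fingertip pushes: do not grip, lift or carry the tube and push it gently. Leave the things standing around it where they are, and move clear at the end.

Things in the scene. Friction and masses are not known exactly. Their poses are not given: they have to be found in the camera images.
- core: The tube to roll: sealed sediment core, solid cylinder 50 mm in diameter, 130 mm long, of smooth slippery acrylic with brown bands, yellow end caps and a white line along it; 0.28 to 0.56 kg. Origin: its centre (25 mm above the bench); its x axis is the cylinder's axis (end faces at x = -65 and +65 mm). It rolls freely if pushed at or below mid-height; pushed above that it jams. Either end may go to the stop.
- cradle: V-cradle fixed to the bench, 208 x 155 mm. Origin: on the bench, under the bottom line of the groove, at mid-length. The groove runs along its x, from -100 mm (open end) to +100 mm (red stop plate, 8 mm thick, 52 mm high, y = -30 to +53 mm). The groove bottom is at y = 0, z = 3 mm; both faces slope 30 degrees; the far one rises to y = +45, z = 29 mm, backed by a blue wall 45 mm high.
- lip (a point): Crest of the entry ramp at mid-length (cradle y = -22.5 mm, z = 16 mm); axes as the cradle's. The blue ramp rises to it from bench height at cradle y = -102.5 mm, and from it a face falls to the groove bottom. On the lip the tube's centre is 41 mm high. If let go before its centre has passed the lip, the tube rolls back down.
- seat (a point): Where the tube's centre lies when it is seated and against the stop (cradle x = +35, y = 0, z = 32 mm); axes as the cradle's. The tube starts on the bench on the ramp side (cradle y = -300 to -190 mm), its centre at cradle x = -35 to +15 mm, its axis up to 0.25 rad askew to the groove.
- stop_face (a point): Point on the stop plate's face that the tube's end must meet, above the groove's bottom line (cradle x = +100 mm, y = 0, z = 32 mm). Axes as the cradle's: the tube is slid towards +x.
- spare_core: Bystander: a second tube like the first (50 mm diameter, 130 mm tall), standing upright. Origin: centre of its underside.
- jar: Bystander: specimen jar, 60 mm diameter, 90 mm tall, green lid. Origin: centre of its underside.
- dropper: Bystander: amber dropper bottle, 36 mm diameter, 75 mm tall. Origin: centre of its underside.
- dish: Bystander: closed clear petri dish, 92 mm diameter, 18 mm high. Origin: centre of its underside.
- slide_box: Bystander: blue slide box, 90 x 100 mm, 34 mm high. Origin: centre of its underside.
- beaker: Bystander: glass beaker, 64 mm diameter, 85 mm tall. Origin: centre of its underside.
- brush: Bystander: small brush, 150 mm long, lying flat along its x axis. Origin: on the bench under its middle.
Mind the look-alikes: they are no part of the job. There is more than one size of the core; the one meant has the size given above.

How it is judged:
By the outcome, as a careful person would: the job done as asked, in the order asked, and still so for the second after the job is handed in, with the robot touching nothing.
It also fails if it takes over 58 s, if anything falls off the work surface, if the arm or the gripper's body presses on something with over 40 N, if the wrist force passes 120 N, or if a joint passes its speed limit or range.

## Working session

There is one attempt and no reset: what is moved stays moved. The work goes in short steps, Python scripts to look and compute and a tool call to move; the robot and the scene stay as the last step left them, time stands still between calls to the robot, and variables do not carry over. Pictures are saved under pics/ and viewed, and the job is handed in when it is done.

Besides the shell and the picture viewer there is one more tool, called after "Call:" by a JSON object that holds its "fn" and its "kwargs". move_arm: Moves the arm, as the interface text tells. Its arguments: {"type":"object","properties":{"plan":{"type":"array"},"gripper":{"type":"number"}},"required":["plan"]}

```bash
mkdir -p pics; ls; cat > h.py <<'E'
import numpy as np, cv2
from station import arm
def grab(n,tag):
    p,d=arm.grab_frame(n); cv2.imwrite(f'pics/{tag}.png',cv2.cvtColor(p,cv2.COLOR_RGB2BGR)); np.save(f'pics/{tag}.npy',d); return p,d
def crop(tag,u0,v0,u1,v1,s,out):
    im=cv2.imread(f'pics/{tag}.png')[v0:v1,u0:u1]; cv2.imwrite(f'pics/{out}.png',cv2.resize(im,None,fx=s,fy=s,interpolation=cv2.INTER_CUBIC))
def pt(n,d,u,v,z=None):
    c=arm.get_calibration(n);K,T=c['K'],c['T']
    r=np.array([(u-K[0,2])/K[0,0],(v-K[1,2])/K[1,1],1.])
    if z is None: p=r*d[int(round(v)),int(round(u))]; return T[:3,:3]@p+T[:3,3]
    w=T[:3,:3]@r; return T[:3,3]+w*(z-T[2,3])/w[2]
E
python3 - <<'E'
from h import *
grab('scene','s0');grab('top','t0')
s=arm.observe();print(s)
for n in('scene','top'):print(arm.get_calibration(n))
E
```

```text
pics
{'time': 0.1, 'q': array([-1.01441549e+00,  3.85510019e-01,  6.76729404e-03, -4.08817493e-04,
       -1.19399374e+00, -2.58584029e-01]), 'dq': array([ 0.00016364, -0.00168129,  0.00237092,  0.00199719,  0.0012042 ,
        0.00062892]), 'joint_efforts': array([ 3.15331645e-04, -3.93318343e+01,  1.88930494e+01,  4.19785872e+00,
       -2.52928709e-03,  1.41151557e-07]), 'tool_pos': array([ 0.18324922, -0.59703536,  0.24931837]), 'tool_rot': array([ 4.65754815e-01, -3.10644957e+00, -3.03416671e-03]), 'contact_force': array([-1.07585854, -0.09153085,  0.49551765]), 'wrist_torque': array([-0.00467915,  0.00773157,  0.01228099]), 'opening': 0.08538102634996261}
{'K': array([[488.70133212,   0.        , 256.12294063],
       [  0.        , 488.70133212, 181.57956613],
       [  0.        ,   0.        ,   1.        ]]), 'T': array([[ 0.73624416,  0.55767754, -0.38332792,  1.01515773],
       [ 0.6767106 , -0.6089899 ,  0.41375604, -0.46479687],
       [-0.00270038, -0.56402753, -0.82575157,  1.02958873],
       [ 0.        ,  0.        ,  0.        ,  1.        ]])}
{'K': array([[424.12083139,   0.        , 255.810692  ],
       [  0.        , 424.12083139, 200.20182064],
       [  0.        ,   0.        ,   1.        ]]), 'T': array([[ 0.02859332, -0.99453571,  0.10040486,  0.43714301],
       [-0.99953744, -0.02740611,  0.01318404,  0.0279612 ],
       [-0.01036029, -0.10073539, -0.99485931,  1.21618587],
       [ 0.        ,  0.        ,  0.        ,  1.        ]])}
```

View pics/s0.png

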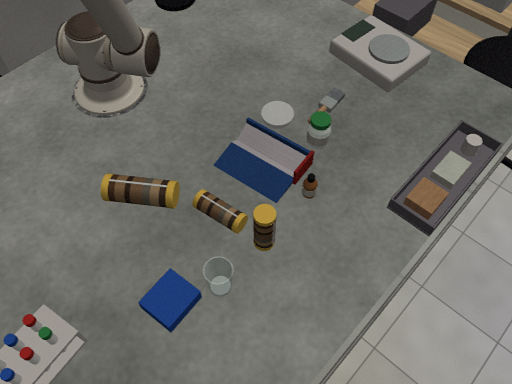

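View pics/t0.png

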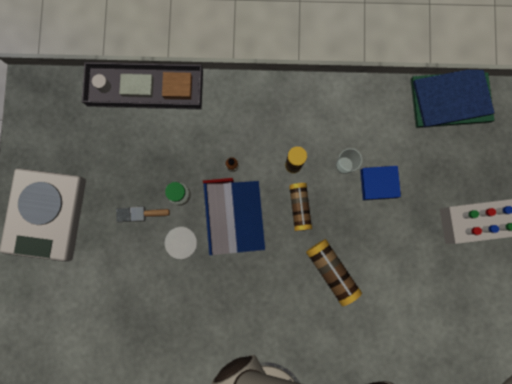

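The scene picture shows two lying tubes, at (140,191) and (220,210), and one standing at (264,228). In the top picture they are at (333,273), (301,207) and (297,157). The cradle is at top (234,217) with its red stop at (218,181). I'll check the tube sizes in a crop.

```bash
python3 - <<'E'
from h import *
crop('t0',190,135,370,315,4.2,'t0c')
crop('s0',90,110,330,290,3.3,'s0c')
E
```

```text
(no output)
```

View pics/t0c.png

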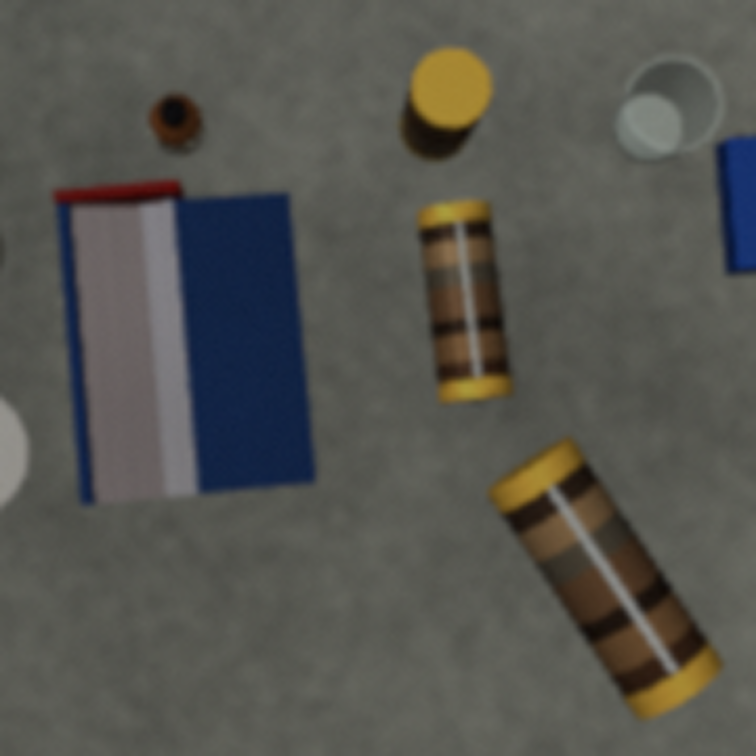

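View pics/s0c.png

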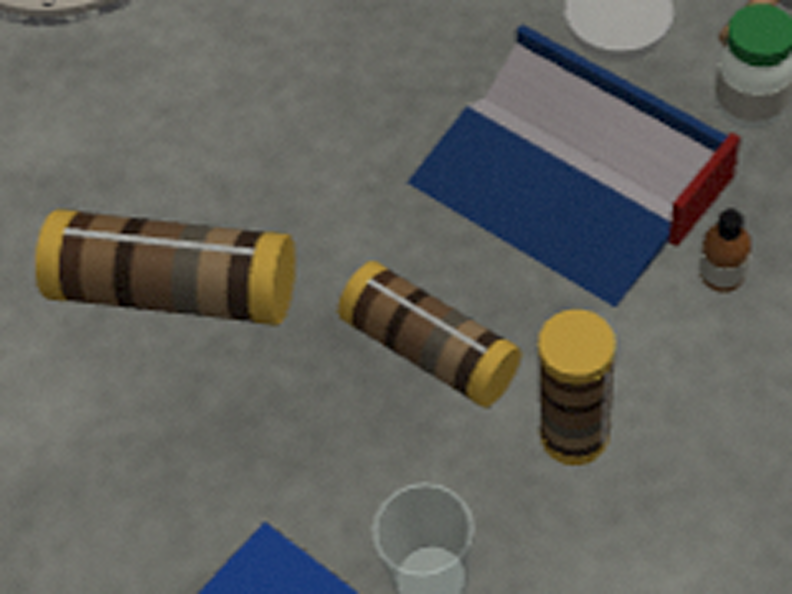

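```bash
python3 - <<'E'
from h import *
np.set_printoptions(precision=4,suppress=True)
d=np.load('pics/t0.npy'); ds=np.load('pics/s0.npy')
c=lambda u,v:(190+(u+.5)/4.2-.5,135+(v+.5)/4.2-.5)
cs=lambda u,v:(90+(u+.5)/3.3-.5,110+(v+.5)/3.3-.5)
for nm,u,v,z in [('rampbot stop',289,195,0),('rampbot open',315,482,0),('lip stop',178,200,.016),('lip open',197,495,.016),('groove stop',140,203,.003),('groove open',165,495,.003),('red L',57,195,.052),('red R',180,186,.052),
 ('core end A L',420,210,.025),('A R',491,207,.025),('B L',441,395,.025),('B R',512,390,.025),('topA',455,203,.05),('topB',477,400,.025),
 ('big1',533,465,.035),('big2',680,690,.035),('bigL',490,490,.035),('bigR',573,440,.035),
 ('spare top',452,88,.13),('dropper top',174,110,.075),('beaker',672,105,.085),('beaker bot',649,127,0),('slidebox',718,145,.034)]:
    p=pt('top',d,*c(u,v),z); q=pt('top',d,*c(u,v)); print(nm,p,q)
print('scene')
for nm,u,v,z in [('rampbot stop',615,305,0),('rampbot open',410,182,0),('lip stop',670,217,.016),('lip open',468,107,.016),('core far end bottom',490,405,0),('spare top',577,340,.13),('capend centre',500,374,.025)]:
    print(nm,pt('scene',ds,*cs(u,v),z),pt('scene',ds,*cs(u,v)))
E
```

```text
rampbot stop [0.6158 0.0381 0.    ] [0.6154 0.0381 0.0026]
rampbot open [0.4198 0.015  0.    ] [ 0.4198  0.015  -0.0006]
lip stop [0.608  0.1134 0.016 ] [0.6076 0.1132 0.0184]
lip open [0.4092 0.0938 0.016 ] [0.4092 0.0936 0.0198]
groove stop [0.607  0.1404 0.003 ] [0.6054 0.1393 0.0149]
groove open [0.4082 0.1162 0.003 ] [0.4083 0.116  0.0053]
red L [0.604  0.1909 0.052 ] [0.6046 0.1915 0.0477]
red R [0.6122 0.1098 0.052 ] [0.6133 0.1103 0.045 ]
core end A L [ 0.6043 -0.0507  0.025 ] [ 0.6027 -0.0499  0.0364]
A R [ 0.6077 -0.0984  0.025 ] [ 0.6115 -0.1013 -0.002 ]
B L [ 0.4802 -0.0672  0.025 ] [ 0.4799 -0.0664  0.0351]
B R [ 0.4849 -0.1145  0.025 ] [ 0.4861 -0.1179 -0.0041]
topA [ 0.6061 -0.072   0.05  ] [ 0.6061 -0.072   0.0503]
topB [ 0.4776 -0.0913  0.025 ] [ 0.4784 -0.0937  0.0011]
big1 [ 0.4356 -0.1278  0.035 ] [ 0.4356 -0.1243  0.0618]
big2 [ 0.293  -0.2252  0.035 ] [ 0.2968 -0.2185  0.0664]
bigL [ 0.4184 -0.0998  0.035 ] [ 0.4183 -0.1005  0.0292]
bigR [ 0.4527 -0.1539  0.035 ] [ 0.4532 -0.1595 -0.0014]
spare top [ 0.6663 -0.062   0.13  ] [ 0.6659 -0.0618  0.1318]
dropper top [0.6586 0.1138 0.075 ] [0.6592 0.114  0.072 ]
beaker [ 0.6684 -0.2072  0.085 ] [0.4371 0.028  1.2162]
beaker bot [ 0.6699 -0.2091  0.    ] [ 0.6691 -0.2082  0.0044]
slidebox [ 0.6524 -0.2487  0.034 ] [ 0.6541 -0.2509  0.0247]
scene
rampbot stop [0.6152 0.0391 0.    ] [ 0.6148  0.0397 -0.0012]
rampbot open [0.4199 0.0157 0.    ] [0.421  0.0147 0.002 ]
lip stop [0.6001 0.1196 0.016 ] [0.5994 0.1206 0.0141]
lip open [0.4102 0.0925 0.016 ] [0.4104 0.0922 0.0164]
core far end bottom [ 0.6048 -0.0858  0.    ] [ 0.6098 -0.0904  0.0126]
spare top [ 0.6652 -0.0612  0.13  ] [ 0.6668 -0.063   0.1341]
capend centre [ 0.6027 -0.0721  0.025 ] [ 0.6074 -0.0766  0.0364]
```

```bash
cat > fit.py <<'E'
from h import *
from scipy.optimize import least_squares
def cloud(n,d):
    c=arm.get_calibration(n);K,T=c['K'],c['T']
    v,u=np.nonzero(d>0);z=d[v,u]
    p=np.stack([(u-K[0,2])/K[0,0]*z,(v-K[1,2])/K[1,1]*z,z],1)
    return p@T[:3,:3].T+T[:3,3]
def fitcyl(P,xc,yc,th,r=.025,zc=None):
    """axis in plane; z either fitted(z None)"""
    a=np.array([np.cos(th),np.sin(th)]);n=np.array([-a[1],a[0]])
    q=P[:,:2]-[xc,yc]
    m=(abs(q@n)<.032)&(abs(q@a)<.058)&(P[:,2]>(zc or .025)-.005)
    Q=P[m]
    def f(k):
        t=k[2];n=np.array([-np.sin(t),np.cos(t)])
        return np.hypot((Q[:,:2]-[xc+k[0]*n[0],yc+k[0]*n[1]])@n,Q[:,2]-k[1])-r
    s=least_squares(f,[0,zc or .025,th],loss='soft_l1',f_scale=.002)
    k=s.x;t=k[2];n=np.array([-np.sin(t),np.cos(t)]);a=np.array([np.cos(t),np.sin(t)])
    c0=np.array([xc,yc])+k[0]*n
    q=P[:,:2]-c0
    m=(abs(q@n)<.02)&(P[:,2]>k[1]+.012)&(P[:,2]<k[1]+.029)&(abs(q@a)<.085)
    s2=np.sort(q[m]@a)
    lo,hi=np.percentile(s2,[1,99])
    return c0,k[1],t,lo,hi,len(Q),np.sqrt(np.mean(f(k)**2))
E
python3 - <<'E'
from fit import *
np.set_printoptions(precision=4,suppress=True)
for n,f in(('top','t0'),('scene','s0')):
    P=cloud(n,np.load(f'pics/{f}.npy'))
    print(n,'bench z',np.median(P[(abs(P[:,0]-.5)<.1)&(abs(P[:,1]+.02)<.02),2]))
    print(' core',fitcyl(P,.543,-.083,.13))
    # cradle
    def hgt(x,y): return np.interp(y,[-.1026,-.1025,-.0225,0,.045,.0451,.052],[0,0,.016,.003,.029,.045,.045])
    m=(abs(P[:,0]-.515)<.13)&(abs(P[:,1]-.09)<.12)&(P[:,2]<.06);Q=P[m]
    def loc(k):
        c,s=np.cos(k[2]),np.sin(k[2]);q=Q[:,:2]-k[:2];return q@[c,s],q@[-s,c]
    k=np.array([.507,.128,.115])
    for it in range(4):
        x,y=loc(k);mm=(abs(x)<.092)&(y>-.1)&(y<.042);Q0=Q;Q=Q[mm]
        g=lambda b:(lambda xy:hgt(*xy)-Q[:,2])(loc([k[0],b[0],b[1]]))
        s=least_squares(g,k[1:],loss='soft_l1',f_scale=.002,diff_step=1e-3);k[1:]=s.x;Q=Q0
    x,y=loc(k);mm=(y>-.025)&(y<.04)&(Q[:,2]>.04)&(x>.08);print(' cradle',k,'stop x pct',np.percentile(x[mm],[2,10,50,90,98]), np.sqrt(np.mean(s.fun**2)))
    mm=(y>-.06)&(y<-.02)&(Q[:,2]>.006)&(x<.09);print(' xmin',np.percentile(x[mm],[.5,1,2]))
E
```

```text
top bench z -0.0002952390658170767
 core (array([ 0.5427, -0.0808]), np.float64(0.024325278392645366), np.float64(0.14402873899452026), np.float64(-0.06440250584646921), np.float64(0.0629655567877598), 732, np.float64(0.00188974291705645))
 cradle [0.507  0.1289 0.1202] stop x pct [0.0981 0.0986 0.1021 0.1059 0.1157] 0.002342361453963758
 xmin [-0.1003 -0.0997 -0.0975]
scene bench z 0.0016571709600541329
 core (array([ 0.5429, -0.0821]), np.float64(0.02620304598402306), np.float64(0.1389544879467687), np.float64(-0.06406605717880168), np.float64(0.06482877006674598), 946, np.float64(0.0016354973076686695))
 cradle [0.507  0.1246 0.1186] stop x pct [0.0996 0.1007 0.1052 0.1079 0.1085] 0.0027073709339145743
 xmin [-0.0996 -0.0987 -0.0971]
```

```bash
cat >> h.py <<'E'
from scipy.spatial.transform import Rotation as R
CR=np.array([.507,.127]);CT=.1187
def to_cr(p):
    c,s=np.cos(CT),np.sin(CT);q=np.asarray(p)[:2]-CR;return np.array([q@[c,s],q@[-s,c]])
def from_cr(x,y):
    c,s=np.cos(CT),np.sin(CT);return CR+[x*c-y*s,x*s+y*c]
def go(x,y,z,yaw):
    """target TCP, yaw = angle of tool y axis (mod pi)"""
    s=arm.observe();M=R.from_rotvec(s['tool_rot']).as_matrix()
    d=M.T@(np.array([x,y,z])-s['tool_pos'])*1000
    ya=np.arctan2(M[1,1],M[0,1]);t=-(yaw-ya)
    t=(t+np.pi/2)%np.pi-np.pi/2
    print('t',round(s['time'],2),'pos',s['tool_pos'].round(4),'yaw_y',round(ya,3),'F',s['contact_force'].round(1),'open',round(s['opening'],4),'cr',to_cr(s['tool_pos']).round(4),'axes',M.round(3).tolist())
    print('shift mm',d.round(1),'turn',round(t,3))
E
python3 -c "
from h import *
go(.550,-.140,.25,.14)
go(.55,-.14,.15,.14)"
```

```text
t 0.1 pos [ 0.1832 -0.597   0.2493] yaw_y 1.868 F [-1.1 -0.1  0.5] open 0.0854 cr [-0.4072 -0.6806] axes [[-0.956, -0.293, -0.001], [-0.293, 0.956, 0.002], [0.0, 0.002, -1.0]]
shift mm [-4.847e+02  3.294e+02 -1.000e-01] turn -1.413
t 0.1 pos [ 0.1832 -0.597   0.2493] yaw_y 1.868 F [-1.1 -0.1  0.5] open 0.0854 cr [-0.4072 -0.6806] axes [[-0.956, -0.293, -0.001], [-0.293, 0.956, 0.002], [0.0, 0.002, -1.0]]
shift mm [-484.7  329.2   99.9] turn -1.413
```

Three things could be taken for the core:
- **Large lying tube:** top (333,273), measured about 70 mm in diameter, so it's the look-alike.
- **Standing tube:** top (297,157), which is spare_core.
- **Small lying tube:** top (301,207), measured 50 mm in diameter and about 128 mm long. This is the core.

In the cradle frame the core's centre is at about (+11, -211) mm with 0.02 rad of skew. That fits the ranges given. I'll move above and behind it now.

Call:
{"fn": "move_arm", "kwargs": {"plan": [[[-50, 34, 0, -0.14], [-100, 68, 0, -0.28], [-150, 102, 0, -0.42], [-200, 136, 0, -0.56], [-250, 170, 0, -0.71], [-300, 204, 0, -0.85], [-350, 238, 0, -0.99], [-400, 272, 0, -1.13], [-445, 303, 0, -1.27], [-485, 329, 0, -1.41]]], "gripper": 85}}

```text
time: 1.35
tool_pos: [0.5512, -0.1383, 0.2495]
tool_rot: [-2.373, 2.057, 0.004]
contact_force: [0.7, -0.5, 0.7]
opening: 0.0852
```

```bash
python3 -c "
from h import *
go(.550,-.140,.06,.14)
print(arm.observe()['q'])"
```

```text
t 1.35 pos [ 0.5512 -0.1383  0.2495] yaw_y -2.999 F [ 0.7 -0.5  0.7] open 0.0852 cr [ 0.0125 -0.2687] axes [[0.142, -0.99, -0.001], [-0.99, -0.142, 0.002], [-0.002, 0.001, -1.0]]
shift mm [  1.9   1.2 189.5] turn 0.002
[ 0.03813767  0.28999117 -0.13350717 -0.00223643 -1.1486431   0.10523982]
```

Call:
{"fn": "move_arm", "kwargs": {"plan": [[[2, 1, 50, 0], [2, 1, 100, 0], [2, 1, 145, 0], [2, 1, 170, 0], [2, 1, 190, 0], [2, 1, 200, 0], [2, 1, 210, 0], [2, 1, 210, 0]]]}}

```text
time: 2.35
tool_pos: [0.55, -0.14, 0.0392]
tool_rot: [-2.374, 2.058, 0.005]
contact_force: [0.1, -0.5, 0.6]
opening: 0.0851
```

```bash
python3 - <<'E'
from fit import *
p,d=grab('scene','s1');grab('top','t1')
go(.550,-.140,.026,.14)
crop('s1',150,100,350,260,4,'s1c');crop('t1',230,130,370,290,4,'t1c')
E
```

```text
t 2.45 pos [ 0.5507 -0.14    0.0401] yaw_y -2.999 F [-0.2 -0.6  1. ] open 0.0848 cr [ 0.0118 -0.2703] axes [[0.142, -0.99, -0.0], [-0.99, -0.142, 0.002], [-0.002, -0.0, -1.0]]
shift mm [-0.1  0.7 14.1] turn 0.003
```

View pics/s1c.png

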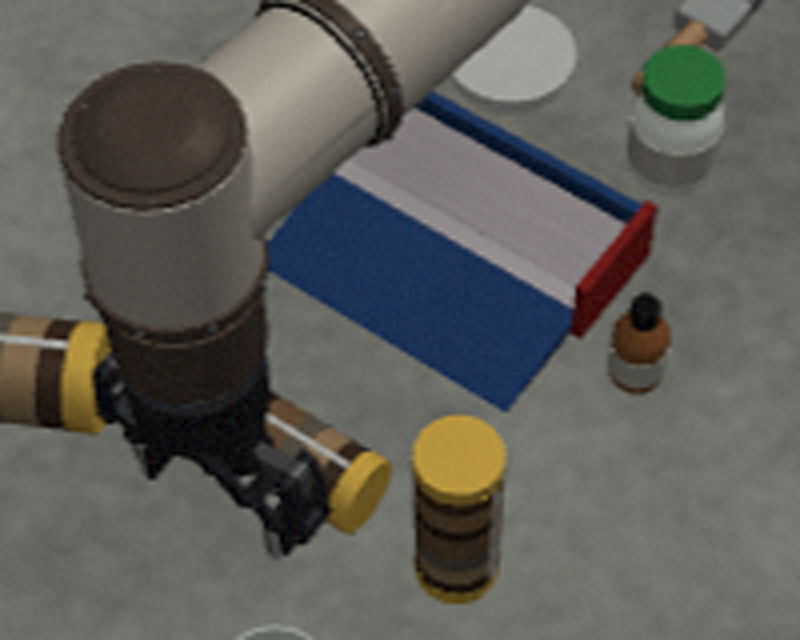

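View pics/t1c.png

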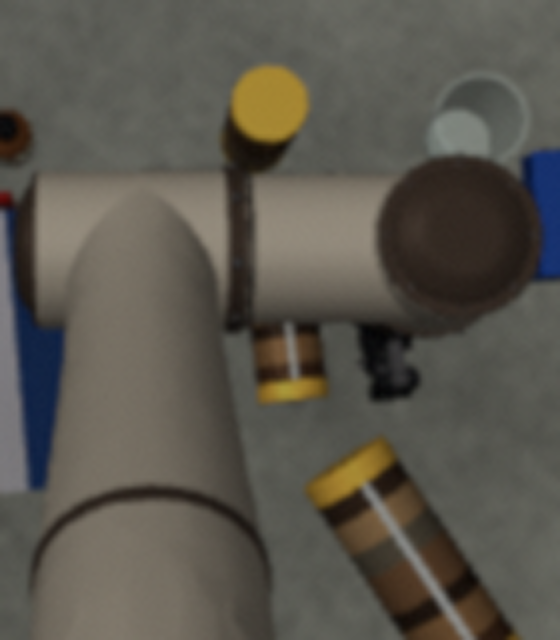

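The scene crop shows the fingers behind the tube (tip near crop 278,553), clear of the spare tube and the large tube. Next I'll check the fingertip height and the clearance under the arm link.

```bash
python3 - <<'E'
from h import *
np.set_printoptions(precision=3,suppress=True)
d=np.load('pics/s1.npy');t=np.load('pics/t1.npy')
for u,v in [(276,540),(278,548),(280,552),(290,535),(270,530),(150,470),(152,475),(260,300),(80,200),(320,500)]:
    print(u,v,pt('scene',d,150+u/4,100+v/4))
for u,v in [(140,240),(300,240),(200,185),(400,385),(385,395)]: print('top',u,v,pt('top',t,230+u/4,130+v/4))
E
```

```text
276 540 [ 0.601 -0.141  0.059]
278 548 [ 0.6   -0.139  0.045]
280 552 [ 0.6   -0.138  0.038]
290 535 [ 0.608 -0.136  0.066]
270 530 [ 0.603 -0.146  0.078]
150 470 [ 0.507 -0.152  0.041]
152 475 [ 0.509 -0.153  0.038]
260 300 [ 0.589 -0.121  0.26 ]
80 200 [ 0.548 -0.181  0.359]
320 500 [ 0.619 -0.121  0.099]
top 140 240 [0.541 0.021 0.387]
top 300 240 [ 0.547 -0.06   0.357]
top 200 185 [ 0.576 -0.009  0.35 ]
top 400 385 [ 0.485 -0.147  0.139]
top 385 395 [ 0.48  -0.145  0.091]
```

Open fingertips sit about 6 mm below the TCP, and the link clears the spare tube with plenty of height (z above 0.3). I'll lower behind the tube and align with the groove.

```bash
python3 -c "
from h import *
x,y=from_cr(.008,-.268);go(x,y,.019,.1187)"
```

```text
t 2.45 pos [ 0.5507 -0.14    0.0401] yaw_y -2.999 F [-0.2 -0.6  1. ] open 0.0848 cr [ 0.0118 -0.2703] axes [[0.142, -0.99, -0.0], [-0.99, -0.142, 0.002], [-0.002, -0.0, -1.0]]
shift mm [-2.4  3.7 21.1] turn 0.024
```

Call:
{"fn": "move_arm", "kwargs": {"plan": [[[-1, 4, 7, 0.01], [-2, 4, 14, 0.02], [-2, 4, 19, 0.024], [-2, 4, 21, 0.024], [-2, 4, 21, 0.024]]]}}

```text
time: 3.08
tool_pos: [0.5464, -0.1386, 0.0189]
tool_rot: [-2.349, 2.085, 0.003]
contact_force: [0.7, 0.4, -0.1]
opening: 0.0849
```

```bash
python3 -c "
from h import *
x,y=from_cr(.008,-.210);go(x,y,.019,.1187)"
```

```text
t 3.08 pos [ 0.5464 -0.1386  0.0189] yaw_y -3.023 F [ 0.7  0.4 -0.1] open 0.0849 cr [ 0.0077 -0.2684] axes [[0.118, -0.993, -0.001], [-0.993, -0.118, 0.002], [-0.002, 0.0, -1.0]]
shift mm [-58.4  -0.3  -0. ] turn -0.0
```

Call:
{"fn": "move_arm", "kwargs": {"plan": [[[-4, 0, 0, 0], [-9, 0, 0, 0], [-13, 0, 0, 0], [-16, 0, 0, 0], [-19, 0, 0, 0], [-22, 0, 0, 0], [-25, 0, 0, 0], [-28, 0, 0, 0], [-32, 0, 0, 0], [-36, 0, 0, 0]]]}}

```text
time: 4.32
tool_pos: [0.5421, -0.1026, 0.019]
tool_rot: [-2.348, 2.085, 0.003]
contact_force: [0.4, 0.2, 0.9]
opening: 0.0847
```

```bash
cat > chk.py <<'E'
from fit import *
import sys
np.set_printoptions(precision=4,suppress=True)
def chk(tag,xr,yr,th=.12,zc=.025):
    d=grab('scene',tag)[1];P=cloud('scene',d)
    x,y=from_cr(xr,yr)
    c,z,t,lo,hi,n,r=fitcyl(P,x,y,th,zc=zc)
    print('core cr',to_cr(c),'z',round(z,4),'skew',round(t-CT,3),'ext',lo,hi,n,round(r,4))
if __name__=='__main__':
    a=sys.argv;chk(a[1],float(a[2]),float(a[3]),zc=float(a[4]) if len(a)>4 else .025)
    x,y=from_cr(.008,-.05);go(x,y,.036,.1187)
E
python3 chk.py s2 .011 -.196; python3 -c "
from h import *
crop('s2',150,100,350,260,4,'s2c')"
```

```text
core cr [ 0.0107 -0.2022] z 0.3252 skew -0.048 ext -0.03795018295875077 0.03998251262747683 1481 0.0958
t 4.38 pos [ 0.542  -0.1023  0.0189] yaw_y -3.023 F [-0.1  0.7 -0.2] open 0.085 cr [ 0.0076 -0.2318] axes [[0.119, -0.993, -0.001], [-0.993, -0.119, 0.002], [-0.002, 0.001, -1.0]]
shift mm [-181.8   -0.4  -16.7] turn 0.0
```

View pics/s2c.png

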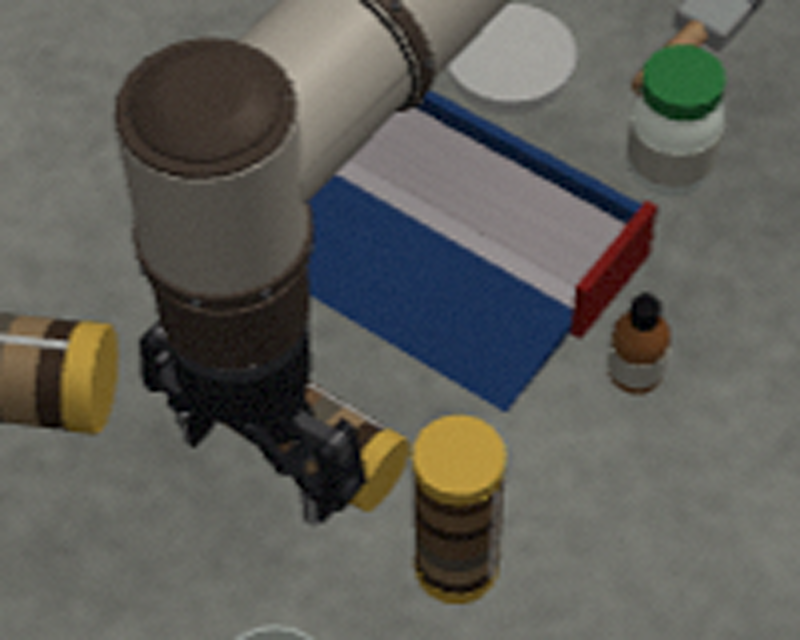

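```bash
sed -i "s/x,y=from_cr(xr,yr)/P=P[P[:,2]<zc+.028]; x,y=from_cr(xr,yr)/" chk.py
python3 - <<'E'
from chk import *
d=np.load('pics/s2.npy')
for u,v in[(387,475),(390,470),(380,485)]:
    p=pt('scene',d,150+(u+.5)/4-.5,100+(v+.5)/4-.5,.025);q=pt('scene',d,150+u/4,100+v/4);print(to_cr(p),q,to_cr(q))
P=cloud('scene',d);P=P[P[:,2]<.053]
x,y=from_cr(.011,-.196);print(fitcyl(P,x,y,.12)); print(to_cr(fitcyl(P,x,y,.12)[0]))
E
```

```text
[ 0.074  -0.1918] [ 0.6017 -0.052   0.018 ] [ 0.0728 -0.1889]
[ 0.0734 -0.188 ] [ 0.6015 -0.0491  0.0201] [ 0.073  -0.1861]
[ 0.0747 -0.1997] [ 0.6058 -0.0623  0.0242] [ 0.0757 -0.1996]
(array([ 0.5409, -0.0649]), np.float64(0.026014534475112663), np.float64(0.17133149213602358), np.float64(-0.0008140887501096641), np.float64(0.06531019675259703), 159, np.float64(0.0014559073431598551))
[ 0.0109 -0.1946]
```

Contact is confirmed: the tube is rolling, 37 mm ahead of the TCP. I'll keep rolling at 40 mm/s.

Call:
{"fn": "move_arm", "kwargs": {"plan": [[[-3, 0, 0, 0], [-7, 0, 0, 0], [-12, 0, 0, 0], [-17, 0, 0, 0], [-22, 0, 0, 0], [-27, 0, 0, 0], [-32, 0, 0, 0], [-37, 0, 0, 0], [-42, 0, 0, 0], [-47, 0, 0, 0]]]}}

```text
time: 5.62
tool_pos: [0.5365, -0.0552, 0.0191]
tool_rot: [-2.349, 2.085, 0.003]
contact_force: [0.2, -1.3, -0.5]
opening: 0.085
```

```bash
python3 chk.py s3 .011 -.148; python3 -c "
from h import *
crop('s3',170,90,330,230,4,'s3c')"
```

```text
core cr [ 0.011  -0.1464] z 0.026 skew 0.027 ext 0.0006440655166050051 0.06459460061404354 135 0.0017
t 5.67 pos [ 0.5364 -0.0548  0.0191] yaw_y -3.022 F [-0.2  0.1 -0.5] open 0.0851 cr [ 0.0077 -0.184 ] axes [[0.119, -0.993, -0.001], [-0.993, -0.119, 0.002], [-0.002, 0.0, -1.0]]
shift mm [-134.1   -0.4  -16.6] turn 0.001
```

View pics/s3c.png

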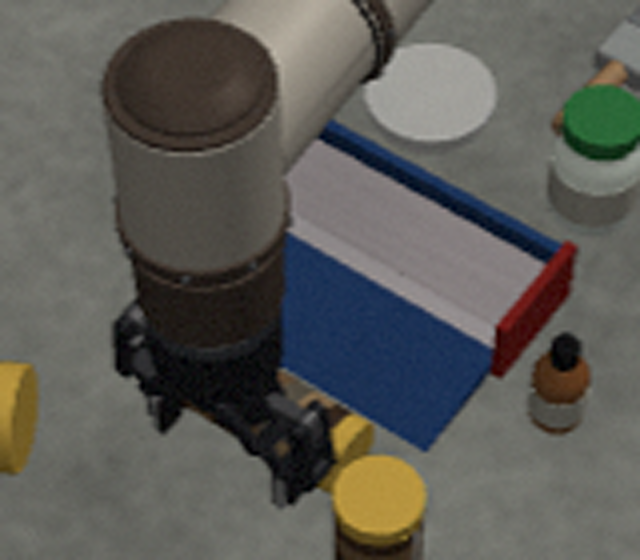

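The tube is still square to the fingers and at cradle x +11. The gap to the spare tube is holding.

Call:
{"fn": "move_arm", "kwargs": {"plan": [[[-3, 0, 0, 0], [-8, 0, 0, 0], [-13, 0, 0, 0], [-18, 0, 0, 0], [-23, 0, 0, 0], [-28, 0, 0, 0], [-33, 0, 0, 0], [-38, 0, 0, 0], [-43, 0, 0, 0], [-48, 0, -1, 0]]]}}

```text
time: 6.92
tool_pos: [0.5306, -0.0072, 0.0203]
tool_rot: [-2.35, 2.085, 0.003]
contact_force: [-0.3, -2.3, 0.4]
opening: 0.0847
```

```bash
python3 chk.py s4 .011 -.098; python3 -c "
from h import *
crop('s4',170,90,330,230,4,'s4c')"
```

```text
core cr [ 0.011  -0.0986] z 0.0272 skew 0.004 ext 0.005888658625987911 0.06351700207480651 117 0.0017
t 6.97 pos [ 0.5308 -0.0066  0.0204] yaw_y -3.022 F [-0.4  0.5  0.3] open 0.0849 cr [ 0.0078 -0.1355] axes [[0.119, -0.993, -0.0], [-0.993, -0.119, 0.002], [-0.002, 0.0, -1.0]]
shift mm [-85.5  -0.3 -15.4] turn 0.001
```

View pics/s4c.png

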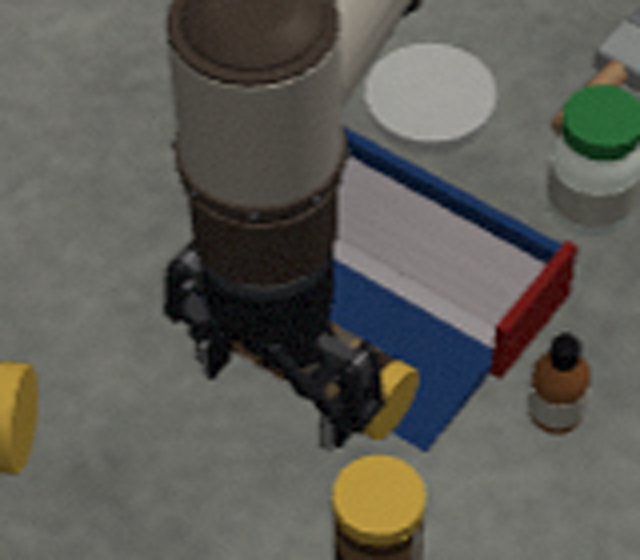

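Call:
{"fn": "move_arm", "kwargs": {"plan": [[[-3, 0, -1, 0], [-8, 0, -2, 0], [-13, 0, -3, 0], [-18, 0, -4, 0], [-23, 0, -5, 0], [-28, 0, -6, 0], [-33, 0, -7, 0], [-38, 0, -8, 0], [-43, 0, -9, 0], [-48, 0, -10, 0]]]}}

```text
time: 8.22
tool_pos: [0.525, 0.0413, 0.0306]
tool_rot: [-2.349, 2.084, 0.003]
contact_force: [0.8, -3.1, 1.3]
opening: 0.0849
```

```bash
python3 chk.py s5 .011 -.05 .035; python3 -c "
from h import *
crop('s5',170,90,330,230,4,'s5c')"
```

```text
core cr [ 0.011  -0.0495] z 0.0373 skew 0.013 ext 0.007490981600287307 0.06365721032226897 121 0.0023
t 8.28 pos [0.5251 0.0419 0.0306] yaw_y -3.021 F [ 0.2  0.3 -0.2] open 0.0849 cr [ 0.0079 -0.0866] axes [[0.12, -0.993, 0.0], [-0.993, -0.12, 0.002], [-0.002, -0.001, -1.0]]
shift mm [-36.6  -0.1  -5.3] turn 0.001
```

View pics/s5c.png

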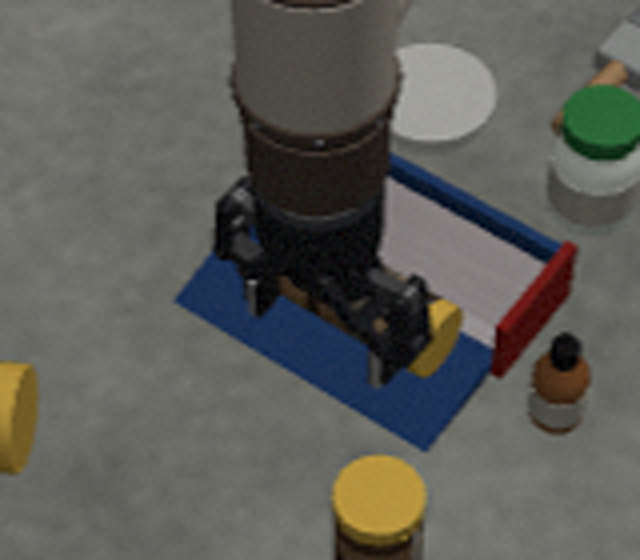

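The tube is on the ramp, 27 mm short of the crest. I'll push it over the crest slowly.

Call:
{"fn": "move_arm", "kwargs": {"plan": [[[-3, 0, -1, 0], [-7, 0, -2, 0], [-11, 0, -2, 0], [-15, 0, -3, 0], [-18, 0, -4, 0], [-21, 0, -4, 0], [-24, 0, -5, 0], [-27, 0, -5, 0], [-29, 0, -5, 0], [-31, 0, -5, 0]]]}}

```text
time: 9.52
tool_pos: [0.5214, 0.073, 0.0357]
tool_rot: [-2.349, 2.082, 0.002]
contact_force: [0.5, -0.4, 0.1]
opening: 0.0851
```

```bash
python3 chk.py s6 .011 -.01 .035; python3 -c "
from h import *
crop('s6',170,90,330,230,4,'s6c')"
```

```text
core cr [0.0112 0.0065] z 0.0362 skew -0.013 ext -0.0031884673838445854 0.0636649904787507 148 0.0014
t 9.57 pos [0.5214 0.0731 0.0357] yaw_y -3.021 F [-0.1 -0.4 -0.5] open 0.0847 cr [ 0.0079 -0.0552] axes [[0.12, -0.993, 0.0], [-0.993, -0.12, 0.003], [-0.003, -0.001, -1.0]]
shift mm [-5.2 -0.1 -0.3] turn 0.002
```

View pics/s6c.png

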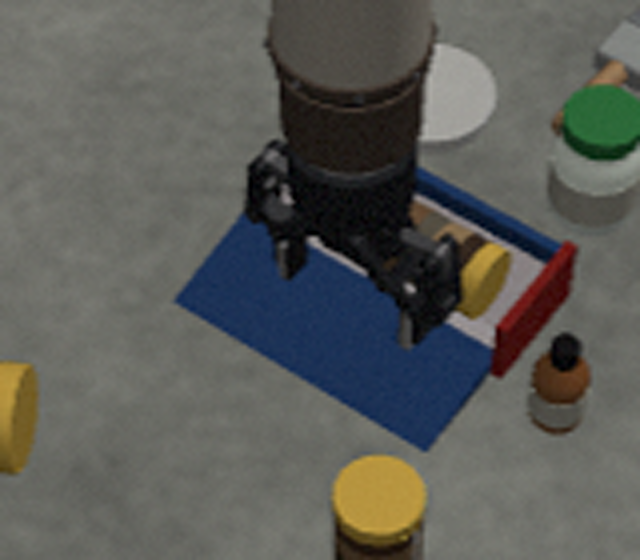

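Call:
{"fn": "move_arm", "kwargs": {"plan": [[[0, 0, 0, 0], [0, 0, 0, 0], [0, 0, 0, 0], [0, 0, 0, 0], [0, 0, 0, 0], [0, 0, 0, 0], [0, 0, 0, 0], [0, 0, 0, 0]]]}}

```text
time: 10.58
tool_pos: [0.5214, 0.0731, 0.0357]
tool_rot: [-2.35, 2.082, 0.002]
contact_force: [0.3, 0.1, 0.7]
opening: 0.0853
```

```bash
python3 chk.py s7 .011 0 .032
```

```text
core cr [0.011  0.0003] z 0.033 skew 0.0 ext -0.0018384154811511499 0.06391972741866325 111 0.0013
t 10.62 pos [0.5214 0.0731 0.0357] yaw_y -3.021 F [0.4 0.  0.4] open 0.085 cr [ 0.008  -0.0552] axes [[0.12, -0.993, 0.0], [-0.993, -0.12, 0.003], [-0.003, -0.001, -1.0]]
shift mm [-5.2 -0.  -0.3] turn 0.002
```

The tube has settled in the groove: y ≈ 0, z ≈ 33 mm, skew ≈ 0. Now I'll back off, rise and close the fingers.

Call:
{"fn": "move_arm", "kwargs": {"plan": [[[8, 0, -2, 0], [20, 0, -10, 0], [20, 0, -40, 0], [20, 0, -75, 0], [20, 0, -100, 0], [20, 0, -115, 0], [20, 0, -120, 0]]]}}

```text
time: 11.5
tool_pos: [0.5239, 0.0526, 0.1565]
tool_rot: [-2.348, 2.082, 0.001]
contact_force: [-0.7, 0.4, -0.3]
opening: 0.0851
```

```bash
python3 chk.py s8 .011 0 .032;python3 -c "
from h import *
x,y=from_cr(-.110,-.0);go(x,y,.12,.1187)"
```

```text
core cr [0.011  0.0004] z 0.0331 skew -0.001 ext -0.065799718531723 0.06336722821756334 678 0.0019
t 11.55 pos [0.5239 0.0527 0.1564] yaw_y -3.021 F [-0.7 -0.1  0.3] open 0.0851 cr [ 0.008  -0.0758] axes [[0.12, -0.993, 0.001], [-0.993, -0.12, 0.003], [-0.003, -0.002, -1.0]]
shift mm [-25.4   0.2 120.5] turn 0.001
t 11.55 pos [0.5239 0.0527 0.1564] yaw_y -3.021 F [-0.7 -0.1  0.3] open 0.0851 cr [ 0.008  -0.0758] axes [[0.12, -0.993, 0.001], [-0.993, -0.12, 0.003], [-0.003, -0.002, -1.0]]
shift mm [-75.8 117.9  36.4] turn 0.001
```

Call:
{"fn": "move_arm", "kwargs": {"plan": [[[-8, 15, 0, 0], [-18, 35, 0, 0], [-32, 60, 0, 0], [-50, 85, 0, 0], [-65, 105, 0, 0], [-76, 118, 5, 0], [-76, 118, 15, 0], [-76, 118, 25, 0], [-76, 118, 36, 0], [-76, 118, 36, 0]]], "gripper": 0}}

```text
time: 12.8
tool_pos: [0.3973, 0.1134, 0.1191]
tool_rot: [2.35, -2.085, -0.003]
contact_force: [-0.0, -0.1, -0.3]
opening: -0.0001
```

```bash
python3 -c "
from h import *
grab('scene','s9')
x,y=from_cr(-.110,-.0);go(x,y,.038,.1187)
crop('s9',170,90,330,230,4,'s9c')"
```

```text
t 12.85 pos [0.3977 0.1137 0.1197] yaw_y -3.022 F [ 0.6 -0.3 -0.1] open 0.0002 cr [-0.1101 -0.0003] axes [[0.119, -0.993, -0.0], [-0.993, -0.119, 0.002], [-0.002, -0.0, -1.0]]
shift mm [-0.1 -0.1 81.7] turn 0.001
```

View pics/s9c.png

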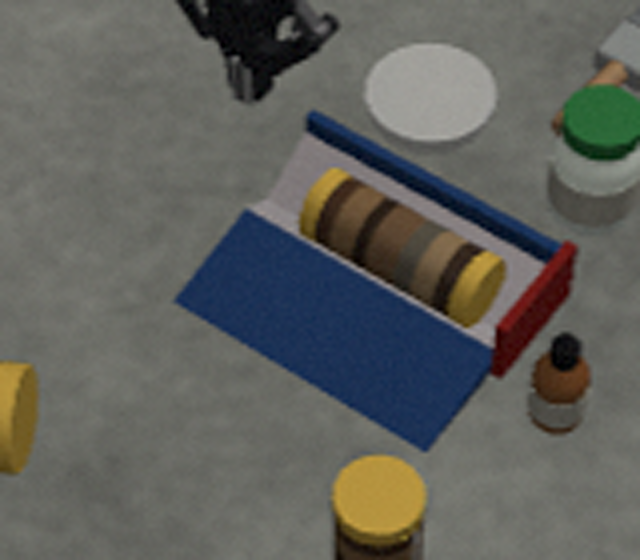

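```bash
python3 - <<'E'
from fit import *
P=cloud('scene',np.load('pics/s9.npy'))
q=np.array([np.r_[to_cr(p),p[2]] for p in P[(P[:,2]>.08)&(P[:,2]<.28)&(abs(P[:,0]-.4)<.09)&(abs(P[:,1]-.114)<.09)]])
q-=[-.1101,-.0003,.1197]
for z in np.arange(-.03,.12,.008):
    m=abs(q[:,2]-z)<.004
    if m.sum()>2: print(round(z,3),m.sum(),'x',np.percentile(q[m,0],[1,99]).round(3),'y',np.percentile(q[m,1],[1,99]).round(3))
E
```

```text
-0.014 8 x [-0.005  0.008] y [-0.01  -0.003]
-0.006 25 x [-0.013  0.014] y [-0.011  0.007]
0.002 20 x [-0.011  0.015] y [-0.011  0.005]
0.01 27 x [-0.011  0.015] y [-0.012  0.005]
0.018 13 x [-0.005  0.015] y [-0.012 -0.005]
0.026 28 x [-0.027  0.015] y [-0.013 -0.005]
0.034 60 x [-0.033  0.033] y [-0.013  0.011]
0.042 57 x [-0.04   0.043] y [-0.013  0.008]
0.05 63 x [-0.047  0.046] y [-0.016  0.005]
0.058 72 x [-0.053  0.051] y [-0.018 -0.   ]
0.066 81 x [-0.06   0.061] y [-0.017  0.007]
0.074 133 x [-0.059  0.063] y [-0.018  0.012]
0.082 81 x [-0.051  0.057] y [-0.02   0.008]
0.09 66 x [-0.014  0.044] y [-0.02   0.007]
0.098 32 x [0.023 0.04 ] y [-0.012  0.008]
0.106 16 x [0.028 0.04 ] y [-0.012  0.01 ]
0.114 59 x [-0.017  0.039] y [-0.036  0.014]
```

Closed, the finger faces stand 15 mm from the TCP. The knuckles only flare out 26 mm or more above the TCP, so with the TCP at z = 42 mm they clear the tube top by about 11 mm. I'll descend at the open end.

Call:
{"fn": "move_arm", "kwargs": {"plan": [[[0, 0, 25, 0], [0, 0, 50, 0], [0, 0, 68, 0], [0, 0, 76, 0], [0, -8, 78, 0], [0, -18, 78, 0], [0, -25, 78, 0], [0, -30, 78, 0], [0, -33, 78, 0], [0, -33, 78, 0]]]}}

```text
time: 14.1
tool_pos: [0.4306, 0.1177, 0.0417]
tool_rot: [-2.349, 2.084, 0.002]
contact_force: [-0.5, 0.1, 0.2]
opening: 0.0002
```

```bash
python3 chk.py s10 .011 0 .032;python3 -c "
from h import *
x,y=from_cr(-.045,-.0);go(x,y,.042,.1187)
crop('s10',170,90,330,230,4,'s10c')"
```

```text
core cr [0.011  0.0003] z 0.033 skew 0.002 ext -0.07966185075323602 0.0629724116885951 773 0.0018
t 14.15 pos [0.4303 0.1176 0.0417] yaw_y -3.022 F [ 0.3  0.5 -0. ] open 0.0001 cr [-0.0772 -0.0002] axes [[0.119, -0.993, -0.0], [-0.993, -0.119, 0.002], [-0.002, 0.0, -1.0]]
shift mm [ 49.8 -85.2   5.6] turn 0.001
t 14.15 pos [0.4303 0.1176 0.0417] yaw_y -3.022 F [ 0.3  0.5 -0. ] open 0.0001 cr [-0.0772 -0.0002] axes [[0.119, -0.993, -0.0], [-0.993, -0.119, 0.002], [-0.002, 0.0, -1.0]]
shift mm [ -0.2 -32.2  -0.3] turn 0.001
```

View pics/s10c.png

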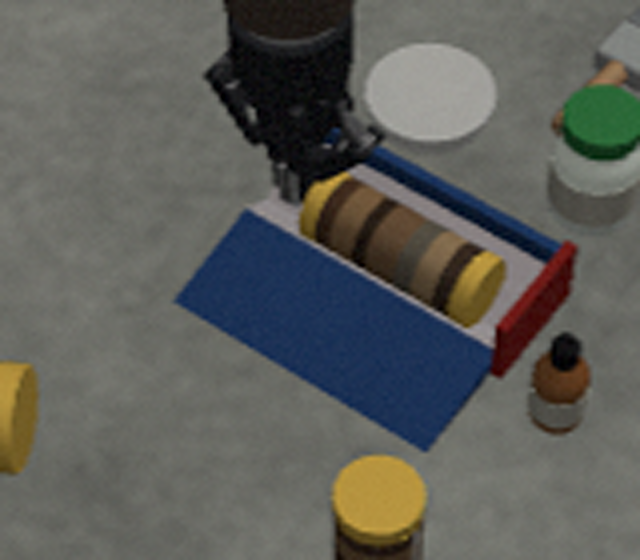

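The knuckle passes above the cap and the fingertip is a few mm short of the end face. I'll slide in small steps and watch the force.

Call:
{"fn": "move_arm", "kwargs": {"plan": [[[0, -2, 0, 0], [0, -4, 0, 0], [0, -6, 0, 0], [0, -8, 0, 0], [0, -10, 0, 0], [0, -13, 0, 0], [0, -16, 0, 0], [0, -19, 0, 0], [0, -21, 0, 0], [0, -23, 0, 0]]]}}

```text
time: 15.4
tool_pos: [0.4533, 0.1204, 0.0417]
tool_rot: [-2.349, 2.084, 0.002]
contact_force: [-1.5, -0.3, -0.6]
opening: -0.0001
```

```bash
python3 chk.py s11 .025 0 .032;python3 -c "
from h import *
crop('s11',210,110,330,200,6,'s11c')"
```

```text
core cr [0.025  0.0004] z 0.033 skew 0.003 ext -0.07898396909826191 0.08224529891549406 764 0.0017
t 15.45 pos [0.4536 0.1205 0.0417] yaw_y -3.022 F [-1.5 -0.3 -0.2] open 0.0002 cr [-0.0538 -0.0001] axes [[0.119, -0.993, 0.0], [-0.993, -0.119, 0.002], [-0.002, -0.0, -1.0]]
shift mm [ 50.  -61.8   5.6] turn 0.001
```

View pics/s11c.png

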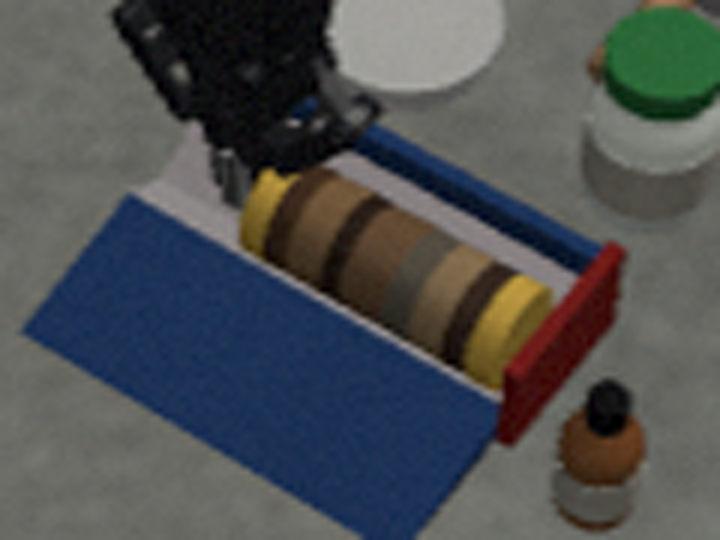

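The slide is gentle (about 1.5 N) with about 8 mm left. I'll creep up to the stop at 1 mm per row.

Call:
{"fn": "move_arm", "kwargs": {"plan": [[[0, -1, 0, 0], [0, -2, 0, 0], [0, -3, 0, 0], [0, -4, 0, 0], [0, -5, 0, 0], [0, -6, 0, 0], [0, -7, 0, 0]]]}}

```text
time: 16.32
tool_pos: [0.4606, 0.1214, 0.0417]
tool_rot: [-2.349, 2.084, 0.002]
contact_force: [-1.9, -0.0, 0.7]
opening: -0.0001
```

Call:
{"fn": "move_arm", "kwargs": {"plan": [[[0, -0.5, 0, 0], [0, -1, 0, 0]]]}}

```text
time: 16.58
tool_pos: [0.4617, 0.1215, 0.0417]
tool_rot: [-2.349, 2.084, 0.002]
contact_force: [-1.3, -0.3, 0.3]
opening: 0.0
```

Call:
{"fn": "move_arm", "kwargs": {"plan": [[[0, -0.5, 0, 0], [0, -1, 0, 0]]]}}

```text
time: 16.82
tool_pos: [0.462, 0.1214, 0.0417]
tool_rot: [-2.35, 2.085, 0.003]
contact_force: [-4.9, 0.8, 2.0]
opening: 0.0
```

```bash
python3 chk.py s12 .033 0 .032;python3 -c "
from h import *
crop('s12',260,130,330,190,10,'s12c')"
```

```text
core cr [0.033  0.0005] z 0.0329 skew -0.0 ext -0.07733433743199439 0.07437097154266643 785 0.0019
t 16.88 pos [0.462  0.1215 0.0417] yaw_y -3.022 F [-5.   0.8  1.4] open 0.0001 cr [-0.0453 -0.0002] axes [[0.119, -0.993, -0.001], [-0.993, -0.119, 0.001], [-0.002, 0.001, -1.0]]
shift mm [ 49.9 -53.3   5.5] turn 0.001
```

View pics/s12c.png

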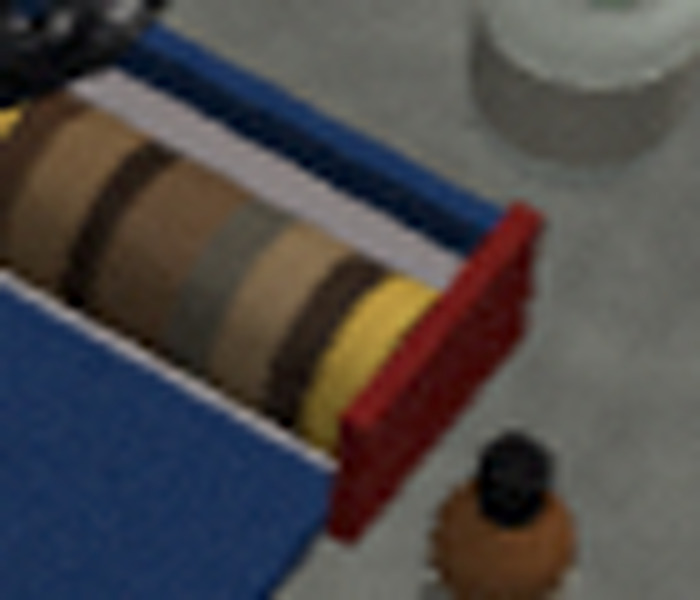

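The force jumped to 5 N at the predicted position and the picture shows the cap against the red plate. I'll confirm with one more small nudge.

Call:
{"fn": "move_arm", "kwargs": {"plan": [[[0, -0.5, 0, 0], [0, -1, 0, 0], [0, -1, 0, 0]]]}}

```text
time: 17.25
tool_pos: [0.4621, 0.1212, 0.0415]
tool_rot: [2.348, -2.084, -0.004]
contact_force: [-5.8, 0.7, 2.4]
opening: -0.0003
```

The fingers no longer advance and the force is holding steady, so the tube is against the stop. Backing off.

Call:
{"fn": "move_arm", "kwargs": {"plan": [[[0, 2, 0, 0], [0, 6, 0, 0], [0, 15, 0, 0], [0, 30, 0, 0], [0, 50, 0, 0], [0, 62, -5, 0], [0, 65, -30, 0], [0, 65, -70, 0], [0, 65, -110, 0], [0, 65, -130, 0]]]}}

```text
time: 18.5
tool_pos: [0.3983, 0.1139, 0.1743]
tool_rot: [-2.348, 2.083, 0.002]
contact_force: [0.2, 0.7, -0.0]
opening: -0.0003
```

```bash
python3 - <<'E'
from chk import *
chk('s13',.035,0,zc=.032)
p,d=grab('top','t13');P=cloud('top',d);P=P[P[:,2]<.06];x,y=from_cr(.035,0)
r=fitcyl(P,x,y,.12,zc=.032);print(to_cr(r[0]),r[1:])
print(arm.observe()['tool_pos'],arm.observe()['contact_force'],arm.observe()['time'])
crop('s13',100,70,370,270,2.9,'s13c')
E
```

```text
core cr [0.035  0.0005] z 0.0331 skew -0.002 ext -0.06387905871286714 0.07195569596212814 789 0.0018
[0.035  0.0019] (np.float64(0.03152915107054233), np.float64(0.11980523552391269), np.float64(-0.06486880848428177), np.float64(0.07096391351452427), 722, np.float64(0.001823517295364655))
[0.3989 0.1143 0.1743] [-0.186  -0.1427  0.7799] 18.6
```

View pics/s13c.png

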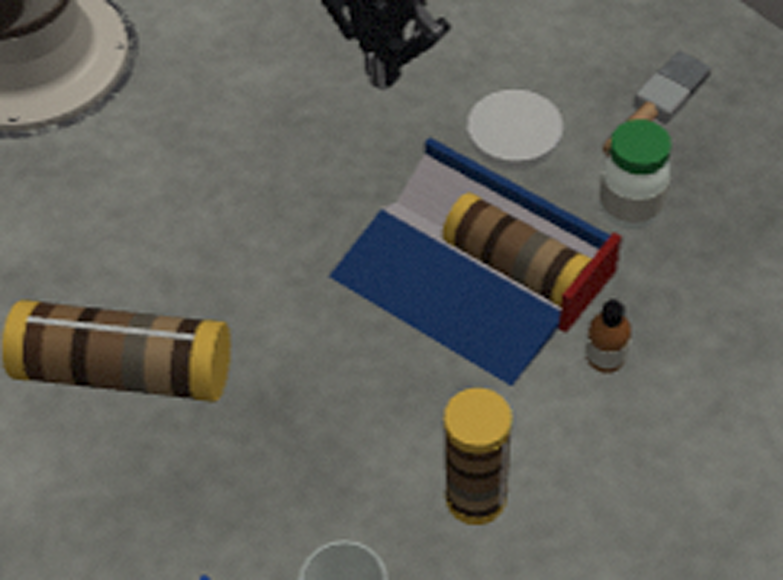

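View pics/t13.png

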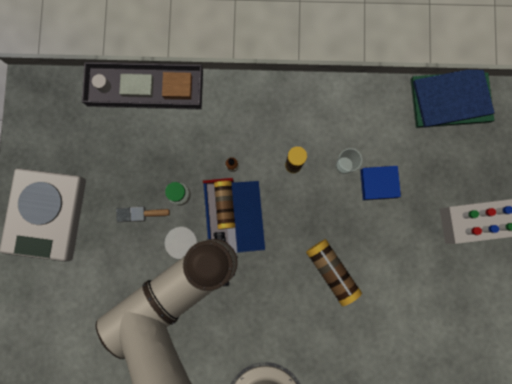

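```bash
python3 -c "
from h import *
crop('s13',260,130,330,190,10,'s13d')
a=cv2.imread('pics/s0.png').astype(int);b=cv2.imread('pics/s13.png').astype(int)
m=(abs(a-b).max(2)>45).astype('uint8');n,l,s,c=cv2.connectedComponentsWithStats(m)
print([x.tolist() for x in s[1:] if x[4]>15])"
```

```text
[[85, 0, 38, 25, 271], [205, 0, 50, 100, 2643], [59, 23, 7, 15, 26], [105, 24, 14, 14, 64], [116, 26, 28, 30, 398], [144, 32, 16, 43, 499], [56, 44, 9, 18, 40], [73, 44, 34, 16, 134], [101, 47, 10, 15, 59], [66, 51, 13, 10, 55], [95, 56, 9, 7, 16], [66, 60, 41, 20, 390], [125, 66, 26, 11, 130], [252, 137, 52, 39, 922], [192, 190, 56, 44, 899]]
```

View pics/s13d.png

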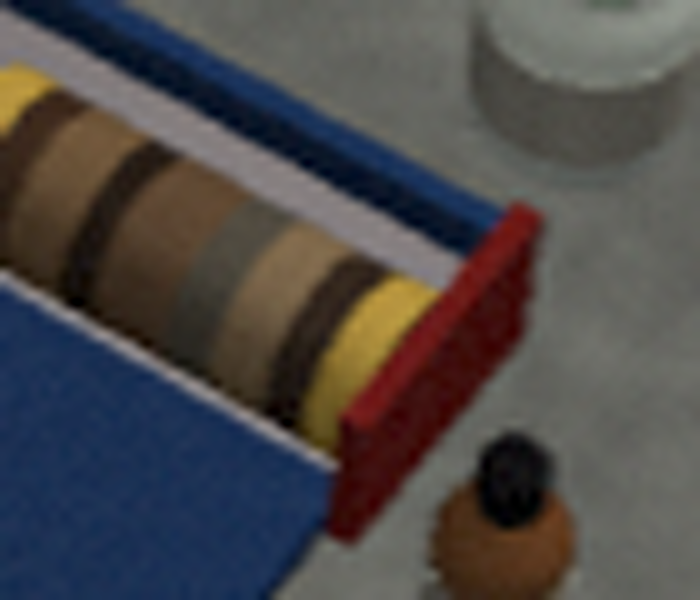

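The tube end is still at the stop, in the same place as under push. The before/after difference shows only the arm and the tube's old and new places, so nothing else moved. I'm handing the job in.

```bash
python3 -c "
from station import arm
print(arm.close_job(), arm.observe()['time'])"
```

```text
the job is handed in; nothing more can be done
the job is handed in; nothing more can be done
```

The core is seated in the V-groove with its end against the red stop plate, and I handed the job in at about 18.6 s of the 58 s allowed. I rolled it up the ramp with the open fingertips at mid-height, then slid it about 25 mm along the groove with the closed fingertips. It was never gripped or lifted.

- **Final position:** the fitted groove offset is y ≈ 0.5 mm from the scene camera and 1.9 mm from the top camera. The height is 33.1 and 31.5 mm against the expected 32 mm, and the skew is about 0.002 rad. The two cameras' differences are within the 2 mm calibration error.
- **Flush at the stop:** at the stop the fingers were blocked and the force rose from about 1.5 N to about 6 N, the highest I read. After backing off, the rear end lies at about -30 mm, as expected, and no gap shows in the enlarged picture.
- **Surroundings:** the before/after comparison showed changes only for the arm and the tube, so the bystanders and the large look-alike tube did not move. The arm finished clear, with its tool point about 174 mm up.
- **Failed check:** one tube fit during rolling gave nonsense because the gripper was in view. I redid it with those points filtered out and it agreed with the picture.

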